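# Tilt out the blue bin and fetch the rough quartz

## Robot

A 6-joint arm with a two-finger parallel gripper is mounted at the origin on a cart in front of the work surface, level with it; the furniture and walls round the work are solid. World frame = base frame: x ahead of the robot, y to its left, z up, the work surface at z = 0. Lengths are in m, angles in rad, forces in N, time in s.
With the tool pointing down it reaches from about 0.425 to 0.95 m from the base axis. Payload 3.5 kg.
Tool frame: the origin (TCP) lies at the very end of the fingers, on their centre line; the grasp point (between the pads) lies 19 mm behind it (grip_depth is the distance from the TCP to the grasp point, in m); x points along the fingers, z is the direction in which the jaws open and shut, and the axes are right-handed (so a half turn about x gives the same grasp; the last joint's range is limited). The gripper opens to 85 mm and grips with 20 to 120 N. Pads are 22 mm wide; open, the fingers measure 114 mm over their backs; the gripper's body (76 mm by 85 mm) begins 54 mm behind the grasp point. The pads swing forward as they close: fully open they stand 13 mm farther back than shut.
Start: joints at [-1.495, 0.286, 1.577, -0, 1.279, -0.15], TCP at [0.151, -0.658, 0.209] pointing down, gripper open.
Joint ranges: [-2.77, 2.77], [-0.9, 2.22], [0.21, 2.48], [-1.53, 4.67], [0.24, 2.81], [-2.84, 2.84]. Speed limits (rad/s): [2.79, 2.79, 3.14, 3.14, 3.14, 3.14].

## Interface

Orientations are given as a unit quaternion [x, y, z, w].
In Python, from plant import get_state, read_camera, calibration, sign_off, recognise, grip_depth gives the robot as it stands. The module is installed in compiled form; this text tells all that it offers.
- The arm moves only by the tool servo_tool, never from a script. Its argument "deltas" is a list that holds one entry, the list of rows, each a list of 4 numbers: the shift along the world's x, y, z scaled (see below), then the turn about the world's z scaled (see below). In form: [[[tx, ty, tz, spin], ...]]. A call has exactly 5 rows; each row is the pose to reach, as a shift and turn from the pose commanded when the call began; what a row does not reach only later rows make up. The controller multiplies each number of a shift by 10 cm and each number of a turn by 90 degrees. A row lasts 1/10 s, in which the tool goes at most 50 mm and 8.59 degrees, less where a joint would pass 70% of its speed; a pose out of reach is approached as far as the arm can. A call with a number of a shift or a turn outside -1 to 1 is refused whole. A call with a gripper value outside its range is refused whole. "claw" is the gripper's target within -1 to 1 (fully open at 1, half-way at 0, shut at -1), set as the call begins (left out, the last holds). The fingers move at their own pace and stop on an object; "force" is the grip in N (left out, the last holds). Time passes only in rows, so rows that repeat a pose let the fingers close, or fill a call up. It gives the time, the measured TCP pose, the force and the opening at its end, in the units of the state.
- get_state(): the state, without advancing time (a new reading comes with each control period).
- read_camera(name): name is "scene" or "top" or "wrist"; returns the picture (480x640x3 uint8, blue, green, red); there is no depth.
- calibration(name): a dict with "intrinsics" (3x3 intrinsics, pixels), "R" (3x3) and "t" (3): a world point X has camera coordinates R X + t; the wrist camera has in their place "T_tool_cam" (4x4, takes a point from camera to tool coordinates, whose origin is the TCP and whose axes are the tool frame's). Camera axes: x right, y down, z forward; pixel columns grow to the right and rows downward; lengths in m; the calibration is good to about 2 mm. A picture is of the moment at which its call begins: read the wrist's pose just before it. calibration takes no time and is no camera call.
- sign_off(): hands the job in, once; it reports no verdict.
Trained networks look in the newest picture that a camera, given by its name, has taken for a name from the list of things; names that differ only in an ending like _2 or _b are one class to them, and where a whole thing is asked for, a point or a joint stands for the part that bears it (a point fixed in the world has none). Each returns a list of dicts, best first, with "p" (0 to 1); they miss things now and then, are a little off and sometimes report something else, mostly with a low value. They report only what shows in the picture. A call takes as long as a camera call.
- recognise(camera, query): "at" ([x, y, z] in m, in world coordinates, good to about 4 mm: the middle of the surface that is visible of it).
The state is a dict: "time": time; "qpos": joint angles; "dq": joint speeds; "joint_efforts": joint torques, N m; "eef_pos": TCP position; "tcp_rot": TCP orientation; "contact_force": force on the tool from outside, world axes, zero at the start; "wrist_torque": the same for the moment, N m; "opening": opening from 0.0 (shut) to 1.0 (fully open).
Only numpy, scipy, OpenCV 4.12 (cv2) and the standard library are available. Lean on these libraries where they do the work, as an engineer would, in place of code of your own. Each camera call takes 0.05 s, during which the arm holds its last target. There are 200 camera calls.

## Task

Swing the blue tilt-out bin forward by its handle until it is fully out, then take the rough white quartz from its mouth and put it in the steel bowl. Leave the yellow bin shut; the blue one may stay out.

Things in the scene. Friction and masses are not known exactly. Their poses are not given: they have to be found in the camera images.
- blue_rack: Grey steel bench rack, fixed, that carries the blue bin. Origin on the bench below the middle of the bin's hinge line; x into the rack, y along the hinge, z up. 126 mm wide; its roof, 90 mm high, covers x = 36 to 90 mm. With the bin fully out its trough lies level over x = -28 to 10 mm, 27 mm above the bench, nothing above it; the bin's side walls (110 mm apart inside) then reach 85 mm up.
- blue_bin (a joint): Tilt-out bin of blue plastic. Angle about a level hinge at the foot of its front, 10 mm above the bench: 0 = shut, front upright; grows as the top swings forward (to -x of the rack); 1.05 rad = fully out, at its stop. Stiff (about 2 N at the handle): it stays where it is left. As it swings out, a loose part inside slides forward down the floor into a trough behind the front.
- blue_bin_handle (a point): Middle of the blue bin's steel handle: round bar 10 mm thick, parallel to the hinge, 64 mm free between its uprights, 30 mm above the front's top edge. Turns with the bin: y along the bar; shut, z is up, x into the rack. The hinge is always at x -15, z -105 mm of this frame. Shut, it is 115 mm above the bench; fully out 75 mm, 83 mm before the hinge, with the front panel 17 mm below it.
- quartz_center (a point): Centre of the loose rough quartz, an irregular milky white crystal of 18 x 21 x 23 mm, 11 to 20 g. It starts on the floor of the shut blue bin, under the rack's roof, and slides or tumbles into the trough as the bin swings out. The yellow bin holds a small brass weight instead.
- steel_bowl: Loose round bowl of pressed steel, 96 mm across, 32 mm high, about 80 mm across inside, small stones on its bottom (solid bottom 3 mm), on the bench to the left of the bins. Origin at the centre of its underside, z up. The brown tin and the clear cup to the right are not wanted.
- yellow_bin_handle (a point): Middle of the handle bar of the yellow bin, which is built like the blue one and stands beside it, on either side. To be left shut.

How it is judged:
On the way:
1. the blue bin is swung out (beyond 0.85 rad of 1.05) with the quartz still in it (value of joint blue_bin above 0.85 rad and z of quartz_center in the frame of blue_bin_handle below -0.03 m and distance between quartz_center and blue_bin_handle below 0.125 m), for 0.2 s.
At the end, for the whole second after the job is handed in: The quartz lies in the steel bowl (centre within 42 mm of its axis, under 30 mm above its underside), the bowl stands upright (10 degrees) and still on the bench, and the yellow bin is shut (handle within 30 mm of its start). The blue bin may be left at any angle (horizontal distance between quartz_center and steel_bowl below 0.042 m and z of quartz_center in the frame of steel_bowl between 0.003 and 0.03 m and angle between steel_bowl's own z axis and vertical below 0.17 rad and height (world z) of steel_bowl below 0.01 m and linear speed of steel_bowl below 0.02 m/s and distance of yellow_bin_handle from where it was at the start of the episode below 0.03 m); the robot touches nothing.
It fails at once if the yellow bin is swung out (its handle moved more than 30 mm) (distance of yellow_bin_handle from where it was at the start of the episode above 0.03 m).
It also fails if it takes over 54 s, if anything falls off the work surface, if the arm or the gripper's body presses on something with over 40 N, if the wrist force passes 120 N, or if a joint passes its speed limit or range.

## Working session

There is one attempt and no reset: what is moved stays moved. The work goes in short steps, Python scripts to look and compute and a tool call to move; the robot and the scene stay as the last step left them, time stands still between calls to the robot, and variables do not carry over. Pictures are saved under pics/ and viewed, about 8 in all and at most 12, crops included, and the job is handed in when it is done.

Besides the shell and the picture viewer there is one more tool, called by a JSON object that holds its "name" and its "arguments". servo_tool: Moves the arm, as the interface text tells. Its arguments: {"type":"object","properties":{"deltas":{"type":"array"},"claw":{"type":"number"},"force":{"type":"number"}},"required":["deltas"]}

```bash
mkdir -p pics
python3 - <<'E'
from plant import *
import cv2,numpy as np
s=get_state();print(s)
print(grip_depth)
for c in ["scene","top"]:
    im=read_camera(c);cv2.imwrite(f"pics/{c}0.png",im)
    for q in ["blue_bin_handle","yellow_bin_handle","steel_bowl","blue_rack","blue_bin","quartz_center"]:
        r=recognise(c,q);print(c,q,[(np.round(d["at"],3).tolist(),round(d["p"],2)) for d in r[:3]])
print(calibration("top"));print(calibration("wrist"))
E
```

```text
{'time': 0.0, 'qpos': array([-1.49498122e+00,  2.87187235e-01,  1.57817041e+00,  5.93812456e-06,
        1.27860222e+00, -1.50025153e-01]), 'dq': array([ 0.00034824, -0.00158659,  0.00170488, -0.00218441,  0.00069631,
       -0.00077965]), 'joint_efforts': array([ 8.09371577e-04, -4.05981767e+01, -2.92626822e+01, -1.29258756e-04,
        5.93096047e-03,  1.34350267e-05]), 'eef_pos': array([ 0.1511093 , -0.65714328,  0.20763643]), 'tcp_rot': array([ 0.44109037,  0.55372301, -0.43986094,  0.55258707]), 'contact_force': array([-0.46914391, -0.53233959,  0.26342958]), 'wrist_torque': array([-0.00066778, -0.01166046, -0.0319014 ]), 'opening': 1.002489783035133}
0.0187
scene blue_bin_handle [([0.603, -0.14, 0.057], 0.78)]
scene yellow_bin_handle [([0.546, 0.131, 0.058], 0.93)]
scene steel_bowl [([0.46, 0.311, 0.006], 0.9), ([0.607, -0.144, 0.055], 0.53)]
scene blue_rack [([0.634, -0.117, 0.065], 0.72)]
scene blue_bin [([0.606, -0.144, 0.054], 0.66)]
scene quartz_center [([0.65, -0.134, 0.032], 0.36)]
top blue_bin_handle [([0.612, -0.141, 0.049], 0.87)]
top yellow_bin_handle [([0.565, 0.137
[... 410 characters left out ...]
],
       [-9.88272510e-01,  6.85644454e-03, -1.52546499e-01],
       [ 1.52538214e-01, -1.71847877e-03, -9.88296079e-01]]), 't': array([0.09974013, 0.58163162, 0.8981307 ])}
{'intrinsics': array([[427.1551251 ,   0.        , 314.77290013],
       [  0.        , 427.1551251 , 244.74106018],
       [  0.        ,   0.        ,   1.        ]]), 'T_tool_cam': array([[ 6.89143524e-04, -2.62171134e-01,  9.65021151e-01,
        -1.64253285e-01],
       [-1.12873288e-03, -9.65020969e-01, -2.62170278e-01,
         6.63993823e-02],
       [ 9.99999126e-01, -9.08578155e-04, -9.60959131e-04,
         1.44913966e-04],
       [ 0.00000000e+00,  0.00000000e+00,  0.00000000e+00,
         1.00000000e+00]])}
```

View pics/top0.png

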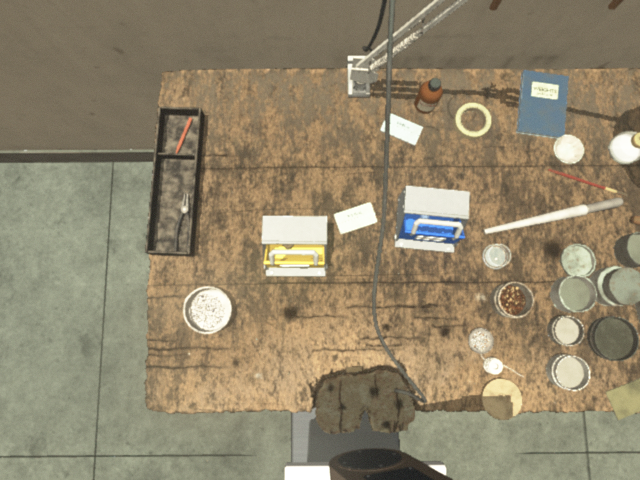

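View pics/scene0.png

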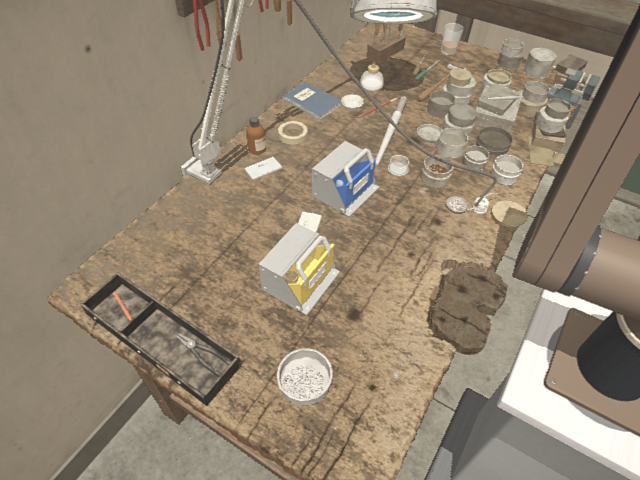

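The top view shows the blue bin at about (432,220), yellow at (295,245) and the bowl at (208,310). A cable passes between the bins. I'll zoom in on the blue bin in both views.

Run:
```python
import cv2,numpy as np
a=cv2.imread("pics/top0.png")[170:270,385:485];b=cv2.imread("pics/scene0.png")[130:230,300:400]
f=lambda i:cv2.resize(i,(400,400),interpolation=cv2.INTER_CUBIC)
cv2.imwrite("pics/c1.png",np.hstack([f(a),f(b)]))
```

```text
(no output)
```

View pics/c1.png

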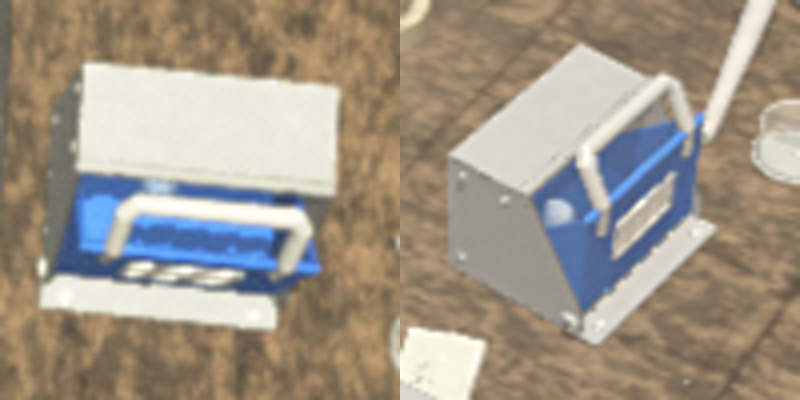

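The crop shows the handle bar running from (416,221) to (460,223) in the top view and from (346,170) to (366,150) in the scene view. The roof corners are clear too.

```bash
cat > h.py <<'E'
from plant import *
import cv2,numpy as np
def P(c):
    k=calibration(c);return k["intrinsics"]@np.c_[k["R"],k["t"]]
def tri(p,q):
    X=cv2.triangulatePoints(P("top"),P("scene"),np.float64(p).T,np.float64(q).T);return (X[:3]/X[3]).T
def onplane(c,uv,z):
    k=calibration(c);d=k["R"].T@np.linalg.inv(k["intrinsics"])@np.r_[uv,1];o=-k["R"].T@k["t"]
    return o+d*(z-o[2])/d[2]
def proj(c,X):
    v=P(c)@np.r_[X,1];return v[:2]/v[2]
E
python3 - <<'E'
from h import *
np.set_printoptions(precision=4,suppress=True)
H=tri([(416.5,221),(460,223.5)],[(346.2,169.5),(366.2,150)]);print(H,H.mean(0),np.arctan2(*(H[0]-H[1])[:2]))
R=np.array([onplane("top",(385+u/4,170+v/4),.09) for u,v in [(83,65),(338,88),(335,192),(78,170)]]);print(R)
a=R[0]-R[1];b=R[3]-R[2];print("yaw",-np.arctan2(a[0],a[1]),-np.arctan2(b[0],b[1]))
for uv in [(416.5,221),(460,223.5)]: print(onplane("top",uv,.115))
for uv in [(346.2,169.5),(366.2,150)]: print(onplane("scene",uv,.115))
# cable
print(tri([(385,200)],[(400,130)]))
for c in ("top","scene"): print(c,proj(c,[.46,.315,0]))
E
```

```text
[[ 0.6193 -0.0993  0.109 ]
 [ 0.6141 -0.1821  0.1082]] [ 0.6167 -0.1407  0.1086] 0.0625121702046208
[[ 0.6942 -0.0849  0.09  ]
 [ 0.6817 -0.2098  0.09  ]
 [ 0.6295 -0.2054  0.09  ]
 [ 0.6413 -0.0805  0.09  ]]
yaw -0.09995839855710446 -0.09448782625595216
[ 0.619  -0.0976  0.115 ]
[ 0.6136 -0.1797  0.115 ]
[ 0.6153 -0.0935  0.115 ]
[ 0.6099 -0.1748  0.115 ]
[[ 0.5414 -0.0124  0.3369]]
top [209.614  308.5292]
scene [303.6545 379.5072]
```

Run:
```python
from h import *
from scipy.spatial.transform import Rotation as Ro
np.set_printoptions(precision=3,suppress=True)
T=np.array([(390,0),(388,100),(386,190),(378,280),(376,320),(385,355),(420,402)],float)
S=np.array([(295,0),(345,60),(390,118),(430,150),(470,167),(490,175)],float)
S=np.array([a+(b-a)*t for a,b in zip(S[:-1],S[1:]) for t in np.linspace(0,1,20)])
for p in T:
    X=tri([p]*len(S),S); e=[np.hypot(*(proj("top",x)-p))+np.hypot(*(proj("scene",x)-s)) for x,s in zip(X,S)]
    i=np.argmin(e);print(p,S[i],X[i],round(e[i],2))
print(onplane("top",(420,402),0),onplane("scene",(490,178),0))
s=get_state();M=Ro.from_quat(s["tcp_rot"]).as_matrix();print(M,s["time"])
print("jaw yaw",np.arctan2(M[1,2],M[0,2]))
```

```text
[390.   0.] [295.   0.] [ 0.732 -0.003  0.508] 82.3
[388. 100.] [295.   0.] [0.669 0.015 0.503] 3.58
[386. 190.] [339.737  53.684] [0.589 0.011 0.441] 0.69
[378. 280.] [392.105 119.684] [0.488 0.013 0.362] 0.41
[376. 320.] [419.474 141.579] [0.436 0.014 0.342] 1.08
[385. 355.] [448.947 158.053] [0.388 0.    0.321] 0.55
[420. 402.] [490. 175.] [ 0.322 -0.054  0.276] 6.16
[ 0.27  -0.116 -0.   ] [ 0.356 -0.377  0.   ]
[[-0.     0.975  0.224]
 [-0.     0.224 -0.975]
 [-1.    -0.     0.   ]] 0.7
jaw yaw -1.3449935809898186
```

{"name": "servo_tool", "arguments": {"deltas": [[[0.2, 0.2, 0.05, 0], [0.4, 0.4, 0.1, 0], [0.6, 0.6, 0.1, 0], [0.8, 0.8, 0.1, 0], [1, 1, 0.1, 0]]], "claw": -0.3, "force": 30}}

```text
time: 1.2
eef_pos: [0.2518, -0.5571, 0.2192]
tcp_rot: [0.44, 0.553, -0.441, 0.553]
contact_force: [0.1, -1.4, -0.2]
opening: 0.35
```

{"name": "servo_tool", "arguments": {"deltas": [[[0.18, 0.2, 0, 0.04], [0.36, 0.4, 0, 0.08], [0.54, 0.6, 0, 0.12], [0.72, 0.8, 0, 0.16], [0.9, 1, 0, 0.2]]]}}

```text
time: 1.7
eef_pos: [0.3418, -0.457, 0.2193]
tcp_rot: [0.348, 0.616, -0.348, 0.616]
contact_force: [-0.3, -0.2, -0.5]
opening: 0.353
```

{"name": "servo_tool", "arguments": {"deltas": [[[0.18, 0.2, 0, 0.04], [0.36, 0.4, 0, 0.08], [0.54, 0.6, 0, 0.12], [0.72, 0.8, 0, 0.16], [0.9, 1, 0, 0.2]]]}}

```text
time: 2.2
eef_pos: [0.4318, -0.357, 0.2192]
tcp_rot: [0.247, 0.662, -0.247, 0.663]
contact_force: [0.4, 0.5, 0.1]
opening: 0.352
```

{"name": "servo_tool", "arguments": {"deltas": [[[0.18, 0.2, 0, 0.04], [0.36, 0.4, 0, 0.08], [0.54, 0.6, 0, 0.12], [0.72, 0.8, 0, 0.16], [0.9, 1, 0, 0.2]]]}}

```text
time: 2.7
eef_pos: [0.5219, -0.257, 0.2193]
tcp_rot: [0.14, 0.693, -0.141, 0.693]
contact_force: [0.5, 0.1, -0.5]
opening: 0.349
```

{"name": "servo_tool", "arguments": {"deltas": [[[0.18, 0.2, 0, 0.04], [0.36, 0.4, 0, 0.08], [0.54, 0.6, 0, 0.12], [0.72, 0.8, 0, 0.16], [0.9, 1, 0, 0.197]]]}}

```text
time: 3.2
eef_pos: [0.6118, -0.1569, 0.2192]
tcp_rot: [0.032, 0.706, -0.032, 0.706]
contact_force: [0.3, -0.5, 1.1]
opening: 0.348
```

```bash
cat >> h.py <<'E'
from scipy.spatial.transform import Rotation as Ro
def wristcam(s):
    k=calibration("wrist");T=np.eye(4);T[:3,:3]=Ro.from_quat(s["tcp_rot"]).as_matrix();T[:3,3]=s["eef_pos"]
    return k["intrinsics"],T@k["T_tool_cam"]
def wproj(s,X):
    K,T=wristcam(s);v=K@(np.linalg.inv(T)@np.r_[X,1])[:3];return v[:2]/v[2]
def wplane(s,uv,z):
    K,T=wristcam(s);d=T[:3,:3]@np.linalg.inv(K)@np.r_[uv,1];o=T[:3,3];return o+d*(z-o[2])/d[2]
E
python3 - <<'E'
from h import *
np.set_printoptions(precision=4,suppress=True)
s=get_state();im=read_camera("wrist");print(s["time"],s["eef_pos"],s["qpos"])
M=Ro.from_quat(s["tcp_rot"]).as_matrix();print("jaw yaw",np.arctan2(M[1,2],M[0,2]))
x=np.array([.9957,-.0929]);y=np.array([.0929,.9957]);o=np.array([.599,-.1393])
for v in (-.032,0,.032):
    X=np.r_[o+.015*x+v*y,.115];p=wproj(s,X);print(X,p);cv2.circle(im,tuple(int(a) for a in p),3,(0,0,255),-1)
cv2.imwrite("pics/w1.png",im)
for q in ["blue_bin_handle","quartz_center","blue_rack"]: print(q,[(np.round(d["at"],3),round(d["p"],2)) for d in recognise("wrist",q)[:2]])
E
```

```text
3.2 [ 0.6118 -0.1569  0.2192] [-0.4115  0.1846  1.6791 -0.      1.2777 -0.3209]
jaw yaw -0.09052428507296299
[ 0.611  -0.1726  0.115 ] [315.514  258.0706]
[ 0.6139 -0.1407  0.115 ] [315.6059 209.9935]
[ 0.6169 -0.1088  0.115 ] [315.7037 158.864 ]
blue_bin_handle [(array([ 0.616, -0.132,  0.058]), 0.83)]
quartz_center []
blue_rack [(array([ 0.645, -0.135,  0.086]), 0.72)]
```

View pics/w1.png

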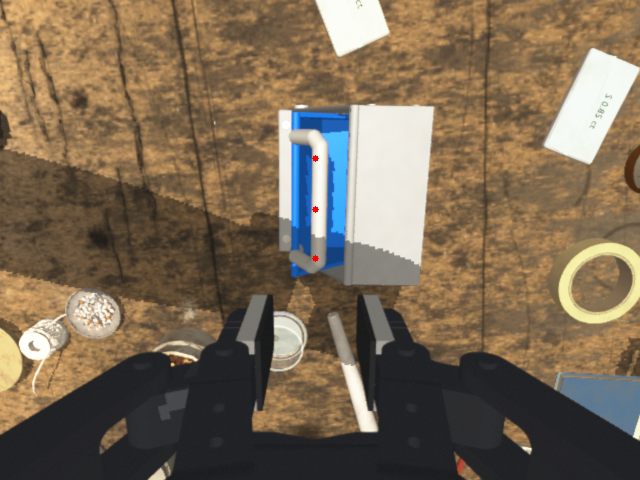

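The wrist view shows the bar at column 319, rows 138–265. My predicted dots sit about 2 mm off in x and 4 mm off in y, so the handle is near (0.616, -0.137). I'll lower the open fingers around it.

{"name": "servo_tool", "arguments": {"deltas": [[[0.04, 0.2, -0.2, 0], [0.04, 0.2, -0.4, 0], [0.04, 0.2, -0.55, 0], [0.04, 0.2, -0.7, 0], [0.04, 0.2, -0.8, 0]]]}}

```text
time: 3.9
eef_pos: [0.6144, -0.1385, 0.1375]
tcp_rot: [0.033, 0.707, -0.033, 0.706]
contact_force: [0.1, 0.6, -0.1]
opening: 0.351
```

{"name": "servo_tool", "arguments": {"deltas": [[[0, 0, -0.15, 0], [0, 0, -0.3, 0], [0, 0, -0.36, 0], [0, 0, -0.36, 0], [0, 0, -0.36, 0]]]}}

```text
time: 4.4
eef_pos: [0.6155, -0.1379, 0.1033]
tcp_rot: [0.033, 0.706, -0.033, 0.707]
contact_force: [0.7, -0.7, 0.2]
opening: 0.351
```

{"name": "servo_tool", "arguments": {"deltas": [[[0, 0, 0, 0], [0, 0, 0, 0], [0, 0, 0, 0], [0, 0, 0, 0], [0, 0, 0, 0]]], "claw": -0.6}}

```text
time: 4.9
eef_pos: [0.6152, -0.1379, 0.1032]
tcp_rot: [0.033, 0.706, -0.033, 0.706]
contact_force: [-0.3, 0.0, -0.0]
opening: 0.2
```

Run:
```python
import numpy as np
# TCP path (lead = forward offset in rack -x), from theta 0; hinge = handle-0.015x
x=np.array([.9957,-.0929]);hx=np.array([.616,-.137])-.015*x
for th in np.arange(0,1.06,.105):
    c,s=np.cos(th),np.sin(th);X=.015*c-.105*s;Z=.010+.105*c+.015*s
    p=hx+x*(X-.005*min(1,th/.1));print(round(th,3),np.round(np.r_[p,Z-.012],4))
```

```text
0.0 [ 0.616 -0.137  0.103]
0.105 [ 0.6    -0.1355  0.104 ]
0.21 [ 0.5889 -0.1345  0.1038]
0.315 [ 0.5779 -0.1334  0.1025]
0.42 [ 0.5671 -0.1324  0.1   ]
0.525 [ 0.5566 -0.1315  0.0964]
0.63 [ 0.5466 -0.1305  0.0917]
0.735 [ 0.5371 -0.1296  0.086 ]
0.84 [ 0.5282 -0.1288  0.0793]
0.945 [ 0.5201 -0.1281  0.0717]
1.05 [ 0.5128 -0.1274  0.0633]
```

{"name": "servo_tool", "arguments": {"deltas": [[[-0.08, 0.01, 0.01, 0], [-0.16, 0.02, 0.01, 0], [-0.22, 0.03, 0.01, 0], [-0.28, 0.03, 0.01, 0], [-0.33, 0.03, 0, 0]]]}}

```text
time: 5.4
eef_pos: [0.5816, -0.1348, 0.1032]
tcp_rot: [0.033, 0.706, -0.033, 0.706]
contact_force: [0.1, 0.2, -0.3]
opening: 0.199
```

{"name": "servo_tool", "arguments": {"deltas": [[[-0.05, 0.01, -0.01, 0], [-0.11, 0.01, -0.02, 0], [-0.16, 0.02, -0.03, 0], [-0.21, 0.02, -0.05, 0], [-0.26, 0.02, -0.07, 0]]]}}

```text
time: 5.9
eef_pos: [0.5557, -0.1328, 0.0958]
tcp_rot: [0.033, 0.706, -0.033, 0.706]
contact_force: [-0.3, 0.3, 0.6]
opening: 0.196
```

{"name": "servo_tool", "arguments": {"deltas": [[[-0.05, 0, -0.02, 0], [-0.1, 0.01, -0.05, 0], [-0.15, 0.01, -0.08, 0], [-0.2, 0.02, -0.11, 0], [-0.24, 0.02, -0.14, 0]]]}}

```text
time: 6.4
eef_pos: [0.5316, -0.1307, 0.0816]
tcp_rot: [0.033, 0.706, -0.033, 0.706]
contact_force: [0.4, 0.4, 0.3]
opening: 0.203
```

The measured force is near zero, so I need to check whether the bin is following.

Run:
```python
from h import *
im=read_camera("wrist");t=read_camera("top")[170:310,370:510];s=read_camera("scene")[110:250,290:430]
f=lambda i:cv2.resize(i,(300,300),interpolation=cv2.INTER_CUBIC)
cv2.imwrite("pics/c2.png",np.hstack([cv2.resize(im,(500,375))[:, :][:300] if 0 else cv2.resize(im[:,60:560],(200*2,300)),f(s)]))
for q in ["blue_bin_handle","quartz_center"]: print(q,[(np.round(d["at"],3),round(d["p"],2)) for c in("wrist","scene") for d in recognise(c,q)[:2]])
```

```text
blue_bin_handle [(array([ 0.612, -0.127,  0.055]), 0.55), (array([ 0.604, -0.142,  0.056]), 0.65)]
quartz_center [(array([ 0.645, -0.131,  0.03 ]), 0.62), (array([ 0.649, -0.129,  0.03 ]), 0.36)]
```

View pics/c2.png

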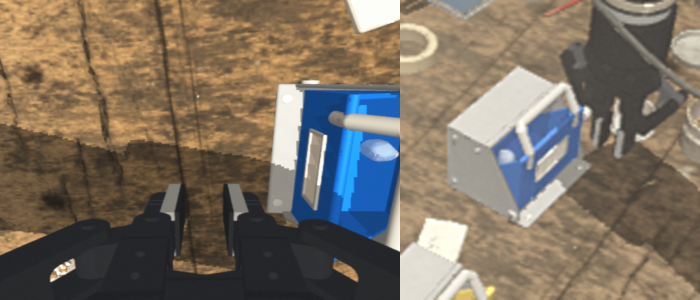

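The bin is still shut: the fingers passed over the bar. I'll check the tool frame against the picture.

Run:
```python
from h import *
np.set_printoptions(precision=3,suppress=True)
s=get_state();p=s["eef_pos"]
print(s["time"],p,"scene tcp",proj("scene",p),"handle",proj("scene",[.616,-.137,.115]),"wrist tcp",wproj(s,p))
# fingertip in scene and wrist: search crops
im=read_camera("wrist");sc=read_camera("scene")
for c,(u,v) in {"w":wproj(s,p),"s":proj("scene",p)}.items():
    i=(im if c=="w" else sc);cv2.circle(i,(int(u),int(v)),2,(0,0,255),-1)
a=cv2.resize(im[180:480,160:460],(400,400));b=cv2.resize(sc[90:190,340:440],(400,400),interpolation=cv2.INTER_CUBIC)
cv2.imwrite("pics/c3.png",np.hstack([a,b]))
```

```text
6.75 [ 0.533 -0.131  0.082] scene tcp [386.217 184.786] handle [355.69  158.283] wrist tcp [314.604 295.52 ]
```

View pics/c3.png

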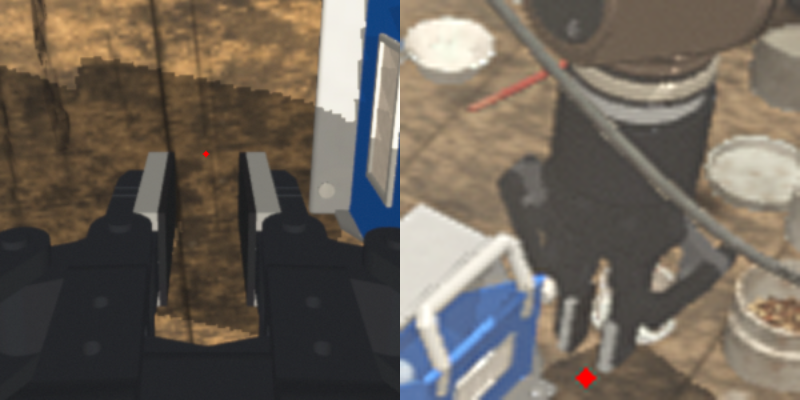

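The scene view shows that at this opening the fingertips sit about 10 mm behind the nominal TCP, so they skimmed over the bar. I'll go back and lower by about 11 mm more.

{"name": "servo_tool", "arguments": {"deltas": [[[0, 0, 0.45, 0], [0, 0, 0.75, 0], [0.4, -0.03, 0.75, 0], [0.8, -0.06, 0.75, 0], [0.85, -0.06, 0.75, 0]]], "claw": -0.3}}

```text
time: 7.35
eef_pos: [0.6203, -0.1374, 0.1573]
tcp_rot: [0.032, 0.705, -0.033, 0.707]
contact_force: [0.2, 0.8, 0.2]
opening: 0.351
```

{"name": "servo_tool", "arguments": {"deltas": [[[0, 0, -0.2, 0], [0, 0, -0.4, 0], [0, 0, -0.55, 0], [0, 0, -0.64, 0], [0, 0, -0.64, 0]]]}}

```text
time: 7.85
eef_pos: [0.6158, -0.1364, 0.0912]
tcp_rot: [0.033, 0.708, -0.033, 0.705]
contact_force: [0.0, -0.4, -0.5]
opening: 0.352
```

{"name": "servo_tool", "arguments": {"deltas": [[[0, 0, 0, 0], [0, 0, 0, 0], [0, 0, 0, 0], [0, 0, 0, 0], [-0.05, 0, 0, 0]]], "claw": -0.6}}

```text
time: 8.35
eef_pos: [0.6126, -0.137, 0.0936]
tcp_rot: [0.033, 0.706, -0.033, 0.707]
contact_force: [-0.4, -0.8, 0.7]
opening: 0.201
```

{"name": "servo_tool", "arguments": {"deltas": [[[-0.06, 0.01, 0.01, 0], [-0.12, 0.02, 0.01, 0], [-0.18, 0.03, 0.01, 0], [-0.23, 0.03, 0.01, 0], [-0.28, 0.03, 0, 0]]]}}

```text
time: 8.85
eef_pos: [0.5842, -0.1337, 0.0938]
tcp_rot: [0.033, 0.706, -0.033, 0.707]
contact_force: [2.1, -0.1, 1.8]
opening: 0.196
```

{"name": "servo_tool", "arguments": {"deltas": [[[-0.06, 0.01, 0, 0], [-0.12, 0.01, -0.01, 0], [-0.17, 0.02, -0.03, 0], [-0.22, 0.02, -0.04, 0], [-0.27, 0.02, -0.06, 0]]]}}

```text
time: 9.35
eef_pos: [0.5564, -0.1312, 0.0865]
tcp_rot: [0.033, 0.707, -0.033, 0.706]
contact_force: [2.7, 0.7, 0.9]
opening: 0.201
```

{"name": "servo_tool", "arguments": {"deltas": [[[-0.06, 0.01, -0.03, 0], [-0.12, 0.01, -0.06, 0], [-0.18, 0.02, -0.1, 0], [-0.23, 0.02, -0.13, 0], [-0.28, 0.02, -0.17, 0]]]}}

```text
time: 9.85
eef_pos: [0.5287, -0.1297, 0.0697]
tcp_rot: [0.033, 0.706, -0.033, 0.706]
contact_force: [2.3, 1.9, 0.7]
opening: 0.203
```

{"name": "servo_tool", "arguments": {"deltas": [[[-0.04, 0, -0.04, 0], [-0.08, 0.01, -0.08, 0], [-0.12, 0.01, -0.12, 0], [-0.16, 0.01, -0.16, 0], [-0.19, 0.02, -0.17, 0]]]}}

```text
time: 10.35
eef_pos: [0.514, -0.129, 0.0543]
tcp_rot: [0.033, 0.702, -0.034, 0.71]
contact_force: [13.5, -1.2, -1.9]
opening: 0.199
```

Run:
```python
from h import *
im=read_camera("wrist");s=read_camera("scene")[110:250,290:430]
f=lambda i:cv2.resize(i,(300,300),interpolation=cv2.INTER_CUBIC)
cv2.imwrite("pics/c4.png",np.hstack([cv2.resize(im[:,60:560],(400,300)),f(s)]))
for q in ["blue_bin_handle","quartz_center"]: print(q,[(np.round(d["at"],3),round(d["p"],2)) for c in("wrist","scene") for d in recognise(c,q)[:2]])
```

```text
blue_bin_handle [(array([ 0.595, -0.122,  0.045]), 0.84), (array([ 0.598, -0.14 ,  0.039]), 0.5), (array([ 0.596, -0.127,  0.047]), 0.73)]
quartz_center [(array([ 0.596, -0.137,  0.04 ]), 0.91), (array([ 0.596, -0.138,  0.04 ]), 0.65)]
```

View pics/c4.png

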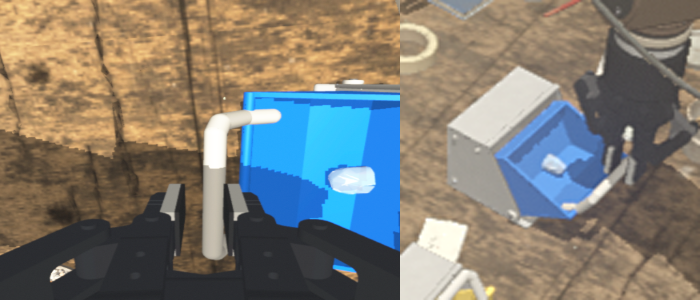

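The bin is at its stop (13.5 N). The quartz lies in the trough, about (355,180) in the crop, or (0.596, -0.138) in world. Next I release the bar, rise, and turn the jaws along the hinge.

{"name": "servo_tool", "arguments": {"deltas": [[[0.06, 0, 0, 0], [0.07, 0, 0.3, 0], [0.07, 0, 0.7, 0], [0.07, 0, 1, 0], [0.07, 0, 1, 0]]]}}

```text
time: 11.15
eef_pos: [0.5191, -0.1289, 0.1576]
tcp_rot: [0.032, 0.704, -0.034, 0.708]
contact_force: [-0.1, -0.4, -0.9]
opening: 0.201
```

{"name": "servo_tool", "arguments": {"deltas": [[[0.1, -0.01, 0.1, -0.09], [0.2, -0.02, 0.2, -0.18], [0.3, -0.04, 0.3, -0.27], [0.4, -0.05, 0.4, -0.36], [0.5, -0.06, 0.5, -0.45]]], "claw": 0.2}}

```text
time: 11.65
eef_pos: [0.5659, -0.1335, 0.201]
tcp_rot: [0.277, 0.652, -0.277, 0.649]
contact_force: [0.2, -0.6, -1.5]
opening: 0.597
```

{"name": "servo_tool", "arguments": {"deltas": [[[0.1, -0.01, 0, -0.09], [0.2, -0.02, 0, -0.18], [0.25, -0.03, 0, -0.27], [0.27, -0.03, 0, -0.36], [0.27, -0.03, 0, -0.45]]]}}

```text
time: 12.15
eef_pos: [0.5928, -0.1365, 0.2004]
tcp_rot: [0.484, 0.516, -0.486, 0.513]
contact_force: [-0.5, -0.1, -0.6]
opening: 0.596
```

{"name": "servo_tool", "arguments": {"deltas": [[[0, 0, -0.1, -0.05], [0, 0, -0.2, -0.1], [0, 0, -0.3, -0.1], [0, 0, -0.3, -0.1], [0, 0, -0.3, -0.1]]]}}

```text
time: 12.65
eef_pos: [0.5935, -0.1367, 0.1719]
tcp_rot: [-0.522, -0.477, 0.523, -0.476]
contact_force: [-0.7, -0.4, 0.1]
opening: 0.596
```

Run:
```python
from h import *
np.set_printoptions(precision=3,suppress=True)
s=get_state();im=read_camera("wrist");print(s["time"],s["eef_pos"],s["qpos"])
M=Ro.from_quat(s["tcp_rot"]).as_matrix();print("jaw yaw",np.arctan2(M[1,2],M[0,2]))
q=wproj(s,[.596,-.138,.04]);print(q);cv2.circle(im,(int(q[0]),int(q[1])),2,(0,0,255),-1)
cv2.imwrite("pics/w5.png",im)
print([(np.round(d["at"],3),round(d["p"],2)) for d in recognise("wrist","quartz_center")[:2]])
print([(np.round(d["at"],3),round(d["p"],2)) for d in recognise("wrist","blue_bin_handle")[:2]])
```

```text
12.65 [ 0.593 -0.137  0.172] [-0.393  0.177  1.777 -0.     1.191  1.27 ]
jaw yaw -1.6627394349414157
[316.664 221.525]
[(array([ 0.599, -0.144,  0.042]), 0.96), (array([ 0.576, -0.131,  0.043]), 0.55)]
[(array([ 0.574, -0.134,  0.041]), 0.57), (array([ 0.632, -0.137,  0.078]), 0.43)]
```

View pics/w5.png

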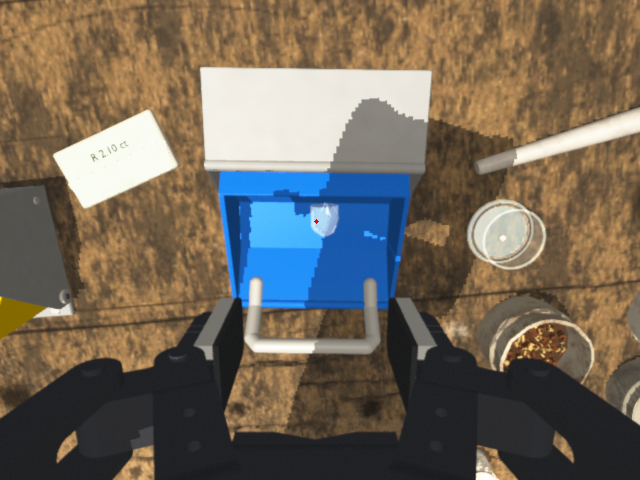

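In the wrist view the quartz is at (323,219), so about (0.598, -0.142), 5 mm right of the bin's middle. I'll descend onto it.

{"name": "servo_tool", "arguments": {"deltas": [[[0.02, -0.03, -0.25, 0], [0.045, -0.055, -0.5, 0], [0.045, -0.055, -0.7, 0], [0.045, -0.055, -0.9, 0], [0.045, -0.055, -1, 0]]], "claw": 0.08}}

```text
time: 13.3
eef_pos: [0.5978, -0.1421, 0.0715]
tcp_rot: [-0.522, -0.477, 0.523, -0.476]
contact_force: [0.2, -0.2, -1.1]
opening: 0.54
```

{"name": "servo_tool", "arguments": {"deltas": [[[0, 0, -0.12, 0], [0, 0, -0.24, 0], [0, 0, -0.36, 0], [0, 0, -0.44, 0], [0, 0, -0.49, 0]]]}}

```text
time: 13.8
eef_pos: [0.5983, -0.1422, 0.0231]
tcp_rot: [-0.523, -0.477, 0.523, -0.476]
contact_force: [-0.7, -0.3, -0.1]
opening: 0.54
```

{"name": "servo_tool", "arguments": {"deltas": [[[0, 0, -0.02, 0], [0, 0, -0.02, 0], [0, 0, -0.02, 0], [0, 0, -0.02, 0], [0, 0, -0.02, 0]]], "claw": -1, "force": 40}}

```text
time: 14.3
eef_pos: [0.599, -0.1425, 0.0225]
tcp_rot: [0.523, 0.476, -0.523, 0.476]
contact_force: [0.4, 0.6, -0.2]
opening: 0.003
```

The jaws closed empty. I'll open, rise and look again.

{"name": "servo_tool", "arguments": {"deltas": [[[0, 0, 0, 0], [0, 0, 0.2, 0], [0, 0, 0.5, 0], [0, 0, 0.8, 0], [0, 0, 1, 0]]], "claw": 0.08}}

```text
time: 14.8
eef_pos: [0.5996, -0.1427, 0.1247]
tcp_rot: [0.523, 0.475, -0.522, 0.477]
contact_force: [0.1, 0.0, 0.6]
opening: 0.542
```

Run:
```python
from h import *
np.set_printoptions(precision=3,suppress=True)
s=get_state();im=read_camera("wrist");print(s["time"],s["eef_pos"])
sc=read_camera("scene")
for c in("wrist","scene","top"):
    if c=="top": read_camera("top")
    print(c,[(np.round(d["at"],3),round(d["p"],2)) for d in recognise(c,"quartz_center")[:2]])
q=wproj(s,s["eef_pos"]+np.r_[0,0,-.08]);print(q)
cv2.circle(im,(int(q[0]),int(q[1])),2,(0,0,255),-1)
f=lambda i:cv2.resize(i,(400,400),interpolation=cv2.INTER_CUBIC)
cv2.imwrite("pics/c6.png",np.hstack([f(im[30:430,115:515]),f(sc[140:240,310:410])]))
```

```text
14.8 [ 0.6   -0.143  0.125]
wrist [(array([ 0.599, -0.144,  0.042]), 0.65)]
scene []
top []
[314.883 245.19 ]
```

View pics/c6.png

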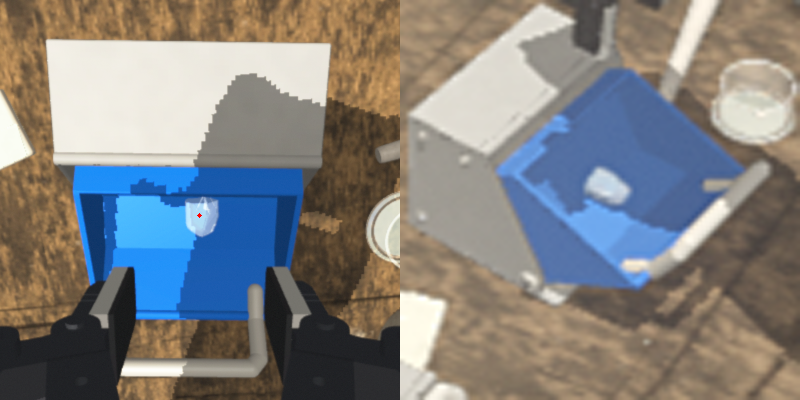

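The quartz hasn't moved, at crop (201,215), and the dot falls on it. The finger edges in the picture put the real tips about 18–20 mm behind the TCP at this opening. The first bar miss agrees with that, so the jaws closed above the stone. I'll go lower in small steps, 4 mm nearer me to clear the roof.

{"name": "servo_tool", "arguments": {"deltas": [[[-0.04, -0.01, -0.25, 0], [-0.04, -0.01, -0.5, 0], [-0.04, -0.01, -0.75, 0], [-0.04, -0.01, -0.95, 0], [-0.04, -0.01, -1, 0]]], "claw": -0.2}}

```text
time: 15.6
eef_pos: [0.5911, -0.1419, 0.017]
tcp_rot: [-0.521, -0.479, 0.524, -0.473]
contact_force: [-0.3, 0.4, -0.0]
opening: 0.402
```

{"name": "servo_tool", "arguments": {"deltas": [[[0, 0, -0.02, 0], [0, 0, -0.04, 0], [0, 0, -0.06, 0], [0, 0, -0.08, 0], [0, 0, -0.08, 0]]]}}

```text
time: 16.1
eef_pos: [0.5949, -0.1434, 0.0144]
tcp_rot: [0.523, 0.476, -0.523, 0.476]
contact_force: [0.3, 1.2, -0.2]
opening: 0.402
```

{"name": "servo_tool", "arguments": {"deltas": [[[0, 0, -0.01, 0], [0, 0, -0.02, 0], [0, 0, -0.03, 0], [0, 0, -0.04, 0], [0, 0, -0.04, 0]]]}}

```text
time: 16.6
eef_pos: [0.5945, -0.1433, 0.0098]
tcp_rot: [-0.523, -0.476, 0.523, -0.476]
contact_force: [0.2, -0.3, 0.1]
opening: 0.402
```

{"name": "servo_tool", "arguments": {"deltas": [[[0, 0, 0, 0], [0, 0, 0, 0], [0, 0, 0, 0], [0, 0, 0, 0], [0, 0, 0, 0]]], "claw": -1, "force": 40}}

```text
time: 17.1
eef_pos: [0.5948, -0.1434, 0.0102]
tcp_rot: [0.523, 0.476, -0.523, 0.476]
contact_force: [0.0, 0.3, 1.1]
opening: 0.209
```

The jaws hold at 0.209, about 18 mm, so the stone is gripped. Now I lift.

{"name": "servo_tool", "arguments": {"deltas": [[[0, 0, 0.1, 0], [0, 0, 0.3, 0], [0, 0, 0.5, 0], [0, 0, 0.8, 0], [0, 0, 1, 0]]]}}

```text
time: 17.6
eef_pos: [0.5954, -0.1437, 0.1127]
tcp_rot: [0.523, 0.475, -0.522, 0.477]
contact_force: [-0.1, 0.4, 0.4]
opening: 0.212
```

{"name": "servo_tool", "arguments": {"deltas": [[[0, 0.1, 0.2, 0], [-0.05, 0.2, 0.4, 0], [-0.1, 0.3, 0.6, 0], [-0.15, 0.5, 0.8, 0], [-0.2, 0.7, 1, 0]]]}}

```text
time: 18.1
eef_pos: [0.5742, -0.073, 0.2114]
tcp_rot: [0.523, 0.476, -0.523, 0.476]
contact_force: [0.6, -0.7, -0.4]
opening: 0.209
```

Run:
```python
from h import *
s=get_state();im=read_camera("wrist");print(s["time"],s["eef_pos"],s["opening"],s["qpos"])
print([(np.round(d["at"],3),round(d["p"],2)) for d in recognise("wrist","quartz_center")[:2]])
cv2.imwrite("pics/w7.png",im[100:480])
```

```text
18.1 [ 0.57421382 -0.07295715  0.21141012] 0.20947953347050483 [-3.01554774e-01  7.38691183e-02  1.81588114e+00 -7.96815733e-05
  1.25143167e+00  1.36310609e+00]
[(array([ 0.58 , -0.073,  0.241]), 0.73)]
```

View pics/w7.png

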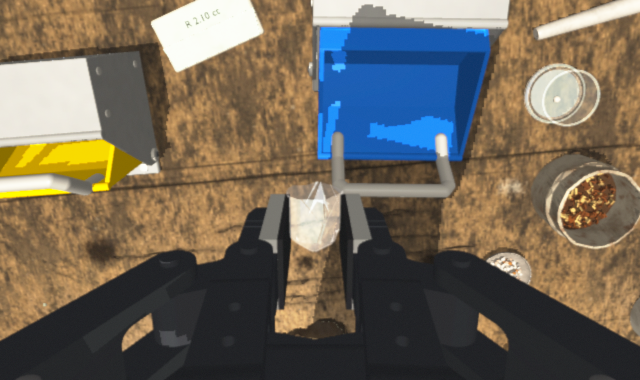

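The quartz is held between the tips, at about (318,215) in the picture, and the bin is empty. Carrying it to the bowl.

{"name": "servo_tool", "arguments": {"deltas": [[[-0.06, 0.2, 0, 0], [-0.12, 0.4, 0, 0], [-0.18, 0.6, 0, 0], [-0.24, 0.8, 0, 0], [-0.28, 1, 0, 0]]]}}

```text
time: 18.7
eef_pos: [0.546, 0.0267, 0.2091]
tcp_rot: [-0.522, -0.476, 0.523, -0.476]
contact_force: [0.5, -0.4, 0.1]
opening: 0.204
```

{"name": "servo_tool", "arguments": {"deltas": [[[-0.06, 0.2, 0, 0], [-0.12, 0.4, 0, 0], [-0.18, 0.6, 0, 0], [-0.24, 0.8, 0, 0], [-0.28, 1, 0, 0]]]}}

```text
time: 19.2
eef_pos: [0.5181, 0.1267, 0.2092]
tcp_rot: [-0.522, -0.476, 0.523, -0.476]
contact_force: [0.4, 0.4, -0.6]
opening: 0.204
```

{"name": "servo_tool", "arguments": {"deltas": [[[-0.06, 0.2, 0, 0], [-0.12, 0.4, 0, 0], [-0.18, 0.6, 0, 0], [-0.24, 0.8, 0, 0], [-0.28, 1, 0, 0]]]}}

```text
time: 19.7
eef_pos: [0.4902, 0.2267, 0.2091]
tcp_rot: [-0.522, -0.476, 0.523, -0.476]
contact_force: [-0.1, 0.1, 0.3]
opening: 0.204
```

{"name": "servo_tool", "arguments": {"deltas": [[[-0.06, 0.2, 0, 0], [-0.12, 0.4, 0, 0], [-0.18, 0.6, 0, 0], [-0.24, 0.75, 0, 0], [-0.28, 0.82, 0, 0]]]}}

```text
time: 20.2
eef_pos: [0.4622, 0.3092, 0.2094]
tcp_rot: [-0.522, -0.476, 0.523, -0.476]
contact_force: [0.1, -0.8, -0.3]
opening: 0.207
```

Run:
```python
from h import *
np.set_printoptions(precision=3,suppress=True)
s=get_state();im=read_camera("wrist");print(s["time"],s["eef_pos"],s["opening"])
for q in ("steel_bowl","quartz_center"): print(q,[(np.round(d["at"],3),round(d["p"],2)) for d in recognise("wrist",q)[:2]])
c=np.array([.46,.315])
for z,r in((.032,.048),):
    for a in np.arange(0,6.28,.2):
        p=wproj(s,[c[0]+r*np.cos(a),c[1]+r*np.sin(a),z]);cv2.circle(im,(int(p[0]),int(p[1])),2,(0,0,255),-1)
print(wproj(s,[.46,.315,.032]),wproj(s,[.46,.325,.032]),wproj(s,[.47,.315,.032]))
cv2.imwrite("pics/w8.png",im)
```

```text
20.2 [0.462 0.309 0.209] 0.2069841820228426
steel_bowl [(array([0.458, 0.316, 0.005]), 0.61)]
quartz_center [(array([0.469, 0.31 , 0.238]), 0.96)]
[308.085 216.439] [295.87  217.563] [306.881 204.337]
```

View pics/w8.png

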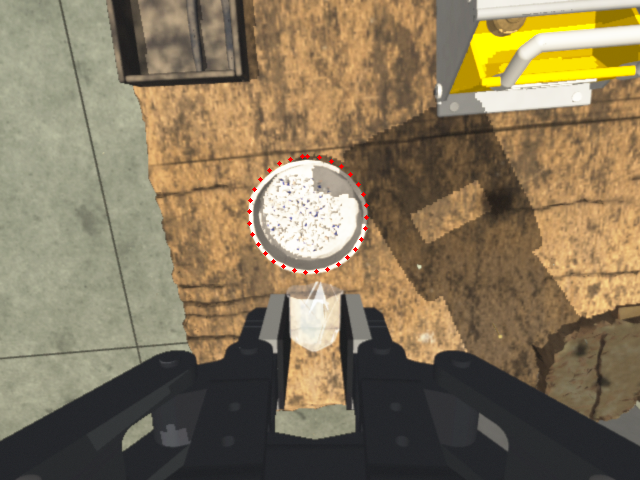

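The bowl rim matches my circle, centred at (0.459, 0.315), and the stone is still held. I'll lower and release inside the bowl with a small opening.

{"name": "servo_tool", "arguments": {"deltas": [[[-0.07, 0.06, -0.2, 0], [-0.07, 0.06, -0.4, 0], [-0.07, 0.06, -0.6, 0], [-0.07, 0.06, -0.8, 0], [-0.07, 0.06, -1, 0]]]}}

```text
time: 20.85
eef_pos: [0.4562, 0.3137, 0.1094]
tcp_rot: [0.523, 0.476, -0.523, 0.476]
contact_force: [-0.5, 0.2, 0.6]
opening: 0.207
```

{"name": "servo_tool", "arguments": {"deltas": [[[0, 0, -0.3, 0], [0, 0, -0.6, 0], [0, 0, -0.85, 0], [0, 0, -0.97, 0], [0, 0, -1, 0]]]}}

```text
time: 21.35
eef_pos: [0.4549, 0.3136, 0.0085]
tcp_rot: [-0.522, -0.476, 0.524, -0.476]
contact_force: [-0.7, -0.3, -0.1]
opening: 0.204
```

{"name": "servo_tool", "arguments": {"deltas": [[[0, 0, 0, 0], [0, 0, 0, 0], [0, 0, 0, 0], [0, 0, 0, 0], [0, 0, 0, 0]]], "claw": -0.3}}

```text
time: 21.85
eef_pos: [0.4561, 0.3149, 0.0107]
tcp_rot: [0.523, 0.476, -0.522, 0.476]
contact_force: [0.1, 0.0, -0.4]
opening: 0.351
```

{"name": "servo_tool", "arguments": {"deltas": [[[0, 0, 0.2, 0], [0, 0, 0.4, 0], [0, 0, 0.6, 0], [0, 0, 0.8, 0], [0, 0, 1, 0]]]}}

```text
time: 22.35
eef_pos: [0.4555, 0.3147, 0.111]
tcp_rot: [0.523, 0.476, -0.523, 0.476]
contact_force: [0.5, -0.3, 0.0]
opening: 0.345
```

{"name": "servo_tool", "arguments": {"deltas": [[[-0.1, 0, 0.4, 0], [-0.2, 0, 0.6, 0], [-0.2, 0, 0.8, 0], [-0.2, 0, 0.9, 0], [-0.2, 0, 0.9, 0]]]}}

```text
time: 22.85
eef_pos: [0.4366, 0.3151, 0.2019]
tcp_rot: [0.524, 0.476, -0.521, 0.477]
contact_force: [0.5, 0.2, -1.0]
opening: 0.352
```

Run:
```python
from h import *
np.set_printoptions(precision=3,suppress=True)
s=get_state();im=read_camera("wrist");read_camera("scene");print(s["time"],s["eef_pos"],s["opening"])
for c in("wrist","scene"):
  for q in ("steel_bowl","quartz_center","yellow_bin_handle"): print(c,q,[(np.round(d["at"],3),round(d["p"],2)) for d in recognise(c,q)[:2]])
cv2.imwrite("pics/w9.png",im)
```

```text
22.85 [0.437 0.315 0.202] 0.35191097906717084
wrist steel_bowl [(array([0.458, 0.32 , 0.003]), 0.66)]
wrist quartz_center [(array([0.458, 0.316, 0.016]), 0.59)]
wrist yellow_bin_handle [(array([0.552, 0.152, 0.048]), 0.95)]
scene steel_bowl [(array([0.457, 0.307, 0.006]), 0.78)]
scene quartz_center [(array([0.457, 0.32 , 0.017]), 0.64)]
scene yellow_bin_handle [(array([ 0.548, -0.148,  0.04 ]), 0.23)]
```

View pics/w9.png

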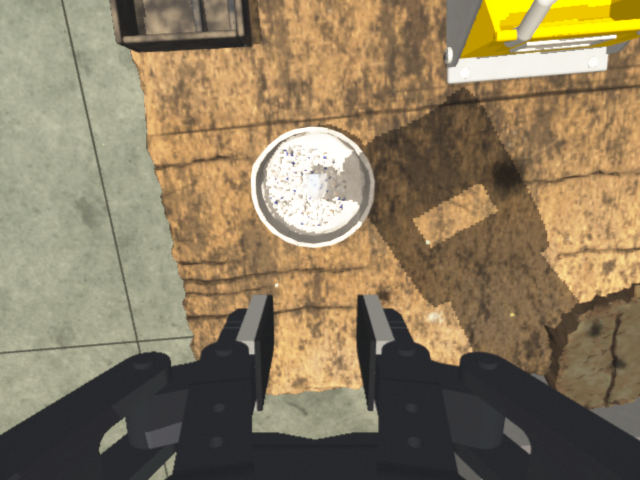

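The quartz lies in the middle of the bowl, at about (317,185). The bowl is upright, the yellow bin is shut and the gripper is clear. I'm handing in.

```bash
python3 -c "
from plant import *
print(sign_off())"
```

```text
the job is handed in; nothing more can be done
None
```

I swung the blue bin out to its stop, lifted the quartz from its trough and set it in the steel bowl. I handed the job in at about 23 s of the 54 s allowed.

**Retries:** Two moves missed the first time because the fingertips sit well behind the nominal TCP when the jaws are partly open. The first pull passed over the handle bar, and the first grasp closed above the stone. Going lower fixed both, and neither miss moved anything.

**Last checks:**
- **Quartz:** it was located near (0.458, 0.316, 0.016), within about 2 mm of the bowl's axis, by the wrist camera and by eye. The scene camera put it at (0.457, 0.320), about 5 mm off the axis. Both are well inside the 42 mm limit.
- **Bowl:** it stands upright where it started. The networks' readings of its centre scatter by 13 mm in y (0.307 to 0.320).
- **Gripper:** it was empty and clear of everything.
- **Yellow bin:** it looks shut in the wrist picture and I never went near its handle. The wrist network put the handle about 2 cm from its first reading, because it reports only the part of the bin that is visible. The scene network missed it, giving a low-confidence hit (0.23) on the blue bin instead.

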